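# Find the packer that just fits under the clamp head

## Task

The clamp bar hidden inside the head of the packing jig has been locked at an unknown height: find out by trying the packers which is the thickest that slides all the way in to the end stop. Leave that one fully home under the head with the sprung pad bearing on it, and draw every other packer back along its lane until its nose is out of the head, still lying flat in its lane on the bed. Leave the calipers, the sanding block and the whetstone where they are.

Things in the scene. Friction and masses are not known exactly. Their poses are not given: they have to be found in the camera images.
- bed: fixed grey steel bed of the packing jig, 265x226 mm. Origin: underside centre, on the table; x runs along the lanes to the head (away from the robot). Lane floor at z = 12 mm. Four straight lanes, centres at y = -78, -26, 26, 78 mm, 44.5 mm wide, ribs 7 mm high between, open at x = -140 mm, all ending at a rigid stop with its face at x = 106 mm.
- head: dark steel head across all lanes at the bed's far end, fixed to it, bed's origin and axes. Apron at x = 40 mm leaves a 26 mm opening over the lane floor; top 68 mm over the table, screw heads to 77 mm. Inside, the same for all lanes: rigid bar at x = 60 to 66 mm, gap over the floor unknown (10.9 to 24.8 mm); then to x = 104 mm a sprung pad with sloped lead-in, 4.7 mm lower, yielding at 1 to 2 N.
- stop (a point): middle of the end stop's face at lane floor height (bed x = 106 mm), hidden under the head. A packer that is too thick stops dead against the bar, nose 20 mm inside the apron; one that fits goes on to the stop, nose 66 mm inside, its origin then at bed x = 36 mm. The thickest that fits is pressed by the pad; one much thinner than the gap lies loose.
- mouth (a point): middle of the opening at the apron's front face, at lane floor height (bed x = 40 mm, y = 0). A packer's nose is out of the head when its origin is below bed x = -30 mm. Each packer starts with its nose 8 to 22 mm short of the apron, each in its own lane; which lane varies.
- packer_1: loose smooth bare aluminium packer, 10 mm thick, 0.24 to 0.39 kg: flat plate 140x42 mm lying in a lane, nose at its x = +70 mm. Upright tab on its tail: x = -70 to -58 mm (12 thick), 26 mm wide, top 36 mm above the underside; push its back, or hook or pinch it. Origin: centre of the underside; x along the lane to the head.
- packer_2: loose smooth bare aluminium packer, 14 mm thick, 0.24 to 0.39 kg: flat plate 140x42 mm lying in a lane, nose at its x = +70 mm. Upright tab on its tail: x = -70 to -58 mm (12 thick), 26 mm wide, top 40 mm above the underside; push its back, or hook or pinch it. Origin: centre of the underside; x along the lane to the head.
- packer_3: loose smooth bare aluminium packer, 18 mm thick, 0.24 to 0.39 kg: flat plate 140x42 mm lying in a lane, nose at its x = +70 mm. Upright tab on its tail: x = -70 to -58 mm (12 thick), 26 mm wide, top 44 mm above the underside; push its back, or hook or pinch it. Origin: centre of the underside; x along the lane to the head.
- packer_4: loose smooth bare aluminium packer, 22 mm thick, 0.24 to 0.39 kg: flat plate 140x42 mm lying in a lane, nose at its x = +70 mm. Upright tab on its tail: x = -70 to -58 mm (12 thick), 26 mm wide, top 48 mm above the underside; push its back, or hook or pinch it. Origin: centre of the underside; x along the lane to the head.
- calipers: steel vernier calipers 186 mm long lying on the table right of the jig, a bystander; origin at the centre of its underside
- sanding_block: brown block 52x92x32 mm on the table left of the jig, a bystander; origin at the centre of its underside
- whetstone: grey stone 33x68x27 mm on the table right of the jig, a bystander; origin at the centre of its underside
Things that resemble listed ones, but are neither listed nor needed, are in the scene too. What is shaped like the packer_4 but blue is not meant. Leave any red look-alike of the packer_3 alone.

How it is judged:
At the end, for the whole second after the job is handed in: One packer is within 6 mm of fully home with the sprung pad pressing on it (over 0.5 N from the head); the other three have their origins at bed x = -110 to -30 mm, noses out of the head; all four lie flat on the lane floor (4 mm, 0.06 rad), at rest (under 10 mm/s) (((x of packer_1 in the frame of bed above 0.03 m and contact force between packer_1 and head above 0.5 N and x of packer_2 in the frame of bed between -0.11 and -0.03 m and x of packer_3 in the frame of bed between -0.11 and -0.03 m and x of packer_4 in the frame of bed between -0.11 and -0.03 m) or (x of packer_1 in the frame of bed between -0.11 and -0.03 m and x of packer_2 in the frame of bed above 0.03 m and contact force between packer_2 and head above 0.5 N and x of packer_3 in the frame of bed between -0.11 and -0.03 m and x of packer_4 in the frame of bed between -0.11 and -0.03 m) or (x of packer_1 in the frame of bed between -0.11 and -0.03 m and x of packer_2 in the frame of bed between -0.11 and -0.03 m and x of packer_3 in the frame of bed above 0.03 m and contact force between packer_3 and head above 0.5 N and x of packer_4 in the frame of bed between -0.11 and -0.03 m) or (x of packer_1 in the frame of bed between -0.11 and -0.03 m and x of packer_2 in the frame of bed between -0.11 and -0.03 m and x of packer_3 in the frame of bed between -0.11 and -0.03 m and x of packer_4 in the frame of bed above 0.03 m and contact force between packer_4 and head above 0.5 N)) and z of each of packer_1, packer_2, packer_3, packer_4 in the frame of bed below 0.016 m and angle between each of packer_1, packer_2, packer_3, packer_4's own z axis and vertical below 0.06 rad and linear speed of each of packer_1, packer_2, packer_3, packer_4 below 0.01 m/s); the robot touches nothing.
It fails at once if the calipers is moved more than 30 mm (distance of calipers from where it was at the start of the episode above 0.03 m).
It fails at once if the sanding block is moved more than 30 mm (distance of sanding_block from where it was at the start of the episode above 0.03 m).
It fails at once if the whetstone is moved more than 30 mm (distance of whetstone from where it was at the start of the episode above 0.03 m).
It also fails if it takes over 72 s, if anything falls off the work surface, if the arm or the gripper's body presses on something with over 40 N, if the wrist force passes 120 N, or if a joint passes its speed limit or range.

## Robot

A 7-joint arm with a two-finger parallel gripper is mounted at the origin on a cart in front of the work surface, level with it; the furniture and walls round the work are solid. World frame = base frame: x ahead of the robot, y to its left, z up, the work surface at z = 0. Lengths are in m, angles in rad, forces in N, time in s.
With the tool pointing down it reaches from about 0.425 to 0.95 m from the base axis. Payload 4.7 kg.
Tool frame: the origin (TCP) lies on the front face of the gripper's body, between the roots of the fingers; the fingertips stand 73 mm ahead of it and the grasp point (between the pads) lies 54 mm ahead of it; z points along the fingers, y is the direction in which the jaws open and shut (so a half turn about z gives the same grasp; the last joint's range is limited). The gripper opens to 85 mm and grips with 20 to 120 N. Pads are 22 mm wide; open, the fingers measure 114 mm over their backs; the gripper's body (76 mm by 85 mm) begins 54 mm behind the grasp point. The pads swing forward as they close: fully open they stand 13 mm farther back than shut.
Start: joints at [1.291, 0.469, -0.049, 1.532, 0.024, 1.141, -0.082], TCP at [0.168, -0.654, 0.304] pointing down, gripper open.
Joint ranges: [-2.59, 2.59], [-0.33, 1.99], [-1.39, 1.29], [0.1, 2.45], [-1.04, 4.18], [0.21, 1.99], [-2.66, 2.66]. Speed limits (rad/s): [2.57, 2.57, 3.14, 3.14, 3.14, 3.14, 3.14].

## Interface

Orientations are given as [roll, pitch, yaw] about the fixed x, y, z axes, in that order (R = Rz(yaw) Ry(pitch) Rx(roll)).
In Python, from rig import sensors, imaging, robot gives the robot as it stands. The module is installed in compiled form; this text tells all that it offers.
- The arm moves only by the tool carry_out, never from a script. Its argument "deltas" is a list of rows, each a list of 5 numbers: the shift along the tool's x, y, z in m, then the turn about the tool's z in rad, then the opening, from 0 (shut) to 1 (fully open). In form: [[x, y, z, twist, fingers], ...]. A call has 1 to 20 rows; each row is the pose to reach, as a shift and turn from the pose commanded when the call began, along the tool's axes at that moment; what a row does not reach only later rows make up. A row lasts 1/8 s, in which the tool goes at most 62.5 mm and 10.7 degrees, less where a joint would pass 70% of its speed; a pose out of reach is approached as far as the arm can. A call with a gripper value outside its range is refused whole. The fingers move at their own pace and stop on an object; "force" is the grip in N (left out, the last holds). Time passes only in rows, so rows that repeat a pose let the fingers close. It gives the time, the measured TCP pose, the force and the opening at its end, in the units of the state.
- sensors.get_state(): the state, without advancing time (a new reading comes with each control period).
- imaging.get_image(name): name is "side" or "top"; returns a dict with "color" (384x512x3 uint8, red, green, blue), "range_z" (384x512 float32, m along the optical axis (not along the pixel's ray), 0 where there is no reading), "fx", "fy", "cx", "cy" (pixels), "extrinsics" (4x4, takes a point from world to camera coordinates). Camera axes: x right, y up, looking along -z (the intrinsics and any distortion apply to the point x, -y, -z); pixel columns grow to the right and rows downward; lengths in m; the calibration is good to about 2 mm. A picture is of the moment at which its call begins.
- robot.finish_job(): hands the job in, once; it reports no verdict.
The state is a dict: "time_s": time; "joint_pos": joint angles; "dq": joint speeds; "joint_torque": joint torques, N m; "tool_pos": TCP position; "eef_rot": TCP orientation; "ft_force": force on the tool from outside, world axes, zero at the start; "moment": the same for the moment, N m; "finger_gap": opening from 0.0 (shut) to 1.0 (fully open).
Only numpy, scipy, OpenCV 4.12 (cv2) and the standard library are available. Lean on these libraries where they do the work, as an engineer would, in place of code of your own. Each camera call takes 0.05 s, during which the arm holds its last target.

## Working session

There is one attempt and no reset: what is moved stays moved. The work goes in short steps, Python scripts to look and compute and a tool call to move; the robot and the scene stay as the last step left them, time stands still between calls to the robot, and variables do not carry over. Pictures are saved under pics/ and viewed, and the job is handed in when it is done.

Besides the shell and the picture viewer there is one more tool, called after "Emit:" as name([rows], argument=value, ...), one row to a line, values as JSON. carry_out: Moves the arm, as the interface text tells. Its arguments: {"type":"object","properties":{"deltas":{"type":"array","items":{"type":"array","items":{"type":"number"}}},"force":{"type":"number"}},"required":["deltas"]}

```bash
mkdir -p pics; python3 - <<'E'
from rig import sensors, imaging
import cv2,numpy as np
s=sensors.get_state()
for k,v in s.items(): print(k,np.round(v,3))
for n in ("side","top"):
    im=imaging.get_image(n); cv2.imwrite(f"pics/{n}0.png",im["color"][:,:,::-1])
    np.savez(f"{n}0.npz",**im)
    print(n,im["fx"],im["fy"],im["cx"],im["cy"]);print(np.round(im["extrinsics"],4), [k for k in im])
E
```

```text
time_s 0.0
joint_pos [ 1.291  0.469 -0.049  1.534  0.024  1.141 -0.082]
dq [ 0.    -0.001  0.001 -0.001  0.001 -0.     0.001]
joint_torque [-0.0000e+00 -5.1030e+01 -4.6000e-02 -2.3771e+01  1.1000e-02  8.0000e-03
  0.0000e+00]
tool_pos [ 0.167 -0.653  0.303]
eef_rot [-3.14   0.     0.251]
ft_force [-0.348  0.519 -0.218]
moment [ 0.006 -0.01  -0.045]
finger_gap 1.003
side 368.6892468466818 368.6892468466818 255.32987534609077 197.39867697586445
[[-0.9217 -0.3873 -0.0203  0.5138]
 [ 0.1742 -0.4601  0.8706 -0.1336]
 [-0.3465  0.7989  0.4916 -1.0627]
 [ 0.      0.      0.      1.    ]] ['color', 'range_z', 'fx', 'fy', 'cx', 'cy', 'extrinsics']
top 371.11729518189793 371.11729518189793 254.2397570110788 192.5827513204584
[[-0.0298 -0.9995  0.009   0.0047]
 [ 0.9994 -0.0296  0.0193 -0.5219]
 [-0.019   0.0095  0.9998 -1.0668]
 [ 0.      0.      0.      1.    ]] ['color', 'range_z', 'fx', 'fy', 'cx', 'cy', 'extrinsics']
```

View pics/side0.png

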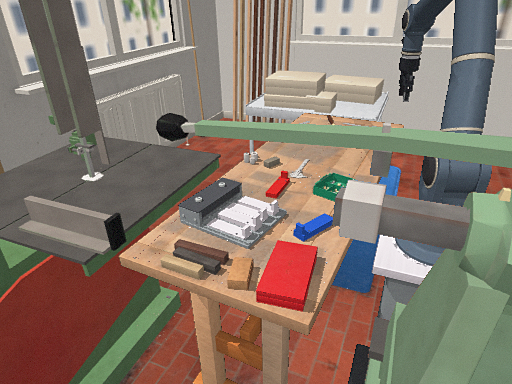

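View pics/top0.png

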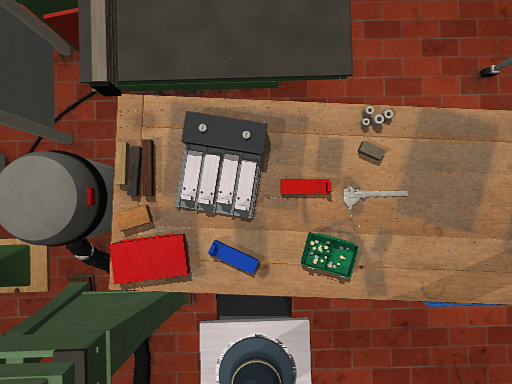

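```bash
cat > h.py <<'E'
import numpy as np,cv2
def pts(im):
    Z=im["range_z"].astype(float); h,w=Z.shape
    u,v=np.meshgrid(np.arange(w),np.arange(h))
    c=np.stack([(u-im["cx"])/im["fx"]*Z,-(v-im["cy"])/im["fy"]*Z,-Z],-1)
    E=im["extrinsics"]; p=(c-E[:3,3])@E[:3,:3]
    p[Z<=0]=np.nan
    return p
def ray(im,u,v,z):
    E=im["extrinsics"];R=E[:3,:3];o=-R.T@E[:3,3]
    d=R.T@np.array([(u-im["cx"])/im["fx"],-(v-im["cy"])/im["fy"],-1])
    return o+d*(z-o[2])/d[2]
E
python3 - <<'E'
from h import *
t=dict(np.load("top0.npz"));s=dict(np.load("side0.npz"))
P=pts(t);S=pts(s)
for uv in [(222,132),(202,128),(246,134),(192,165),(210,165),(228,170),(245,172),(185,203),(205,207),(224,210),(240,213),(305,188),(235,257),(330,255),(150,260),(90,200),(90,255),(110,330),(300,220),(220,120)]:
    print(uv,np.round(P[uv[1],uv[0]],3))
print("side")
for uv in [(170,127),(250,135),(380,143),(360,205),(430,220),(280,235),(405,80),(330,120),(300,100)]:
    print(uv,np.round(S[uv[1],uv[0]],3))
c=t["color"][90:235,160:290]; cv2.imwrite("pics/crop_top.png",cv2.resize(c[:,:,::-1],None,fx=4,fy=4,interpolation=cv2.INTER_CUBIC))
c=s["color"][165:260,165:300]; cv2.imwrite("pics/crop_side.png",cv2.resize(c[:,:,::-1],None,fx=5,fy=5,interpolation=cv2.INTER_CUBIC))
E
```

```text
(222, 132) [0.689 0.073 0.065]
(202, 128) [0.699 0.126 0.077]
(246, 134) [0.679 0.007 0.078]
(192, 165) [0.605 0.164 0.019]
(210, 165) [0.603 0.112 0.033]
(228, 170) [0.587 0.062 0.028]
(245, 172) [0.58  0.014 0.031]
(185, 203) [0.498 0.189 0.011]
(205, 207) [0.485 0.131 0.012]
(224, 210) [0.474 0.077 0.014]
(240, 213) [0.464 0.032 0.011]
(305, 188) [ 0.53  -0.156  0.017]
(235, 257) [0.34  0.049 0.019]
(330, 255) [ 0.335 -0.225 -0.001]
(150, 260) [0.342 0.285 0.039]
(90, 200) [ 0.517  0.567 -0.239]
(90, 255) [ 0.286  0.695 -0.523]
(110, 330) [ 0.11   0.449 -0.088]
(300, 220) [ 0.438 -0.141 -0.003]
(220, 120) [0.722 0.077 0.066]
side
(170, 127) [0.439 0.569 0.481]
(250, 135) [0.311 0.578 0.488]
(380, 143) [0.152 0.595 0.504]
(360, 205) [0.16  0.634 0.447]
(430, 220) [0.091 0.628 0.44 ]
(280, 235) [ 0.427  0.119 -0.   ]
(405, 80) [ 0.169 -0.618  0.325]
(330, 120) [ 0.524 -0.976  0.019]
(300, 100) [nan nan nan]
```

View pics/crop_top.png

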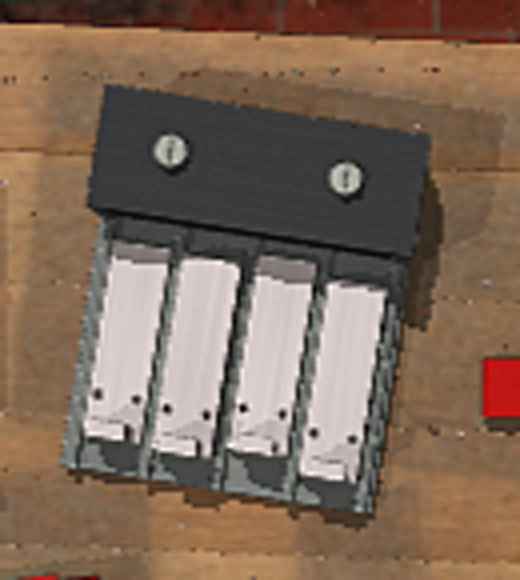

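View pics/crop_side.png

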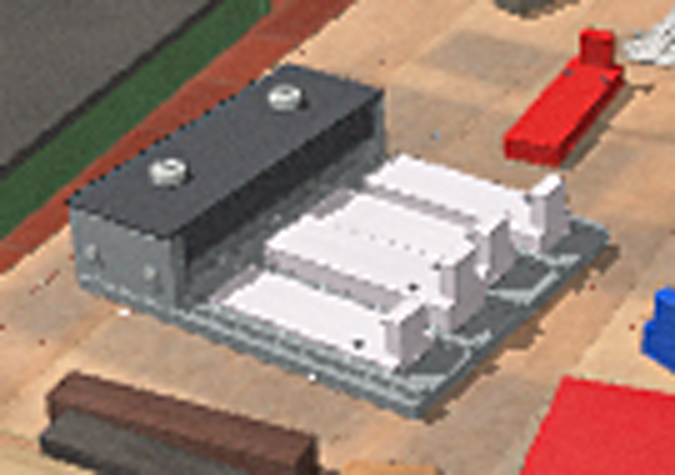

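```bash
cat > bed.py <<'E'
from h import *
t=dict(np.load("top0.npz"));P=pts(t)
reg=np.zeros(P.shape[:2],bool);reg[100:230,165:285]=True
z=P[...,2]
m=reg&(z>0.055)&(z<0.073)
m=m.astype(np.uint8);n,l,st,_=cv2.connectedComponentsWithStats(m);k=1+np.argmax(st[1:,4])
mm=cv2.morphologyEx((l==k).astype(np.uint8),cv2.MORPH_CLOSE,np.ones((9,9)))
c=max(cv2.findContours(mm,0,1)[0],key=len)[:,0]
w=np.array([ray(t,u,v,.068)[:2] for u,v in c],np.float32)
r=cv2.minAreaRect(w);box=cv2.boxPoints(r)
print("head top",r,box)
# whole jig footprint edges
E
python3 - <<'E'
from bed import *
# sides at bed edge: whole bed including head, z>0.006
E=0
b=r[0]; 
e=sorted(box.tolist(),key=lambda p:p[0])
near=np.array(e[:2]);far=np.array(e[2:])
d=np.array(r[0]) 
# long axis direction -> y axis
i=np.argmax([np.linalg.norm(box[(k+1)%4]-box[k]) for k in range(4)])
ly=box[(i+1)%4]-box[i]; ly=ly/np.linalg.norm(ly); ly=ly if ly[1]>0 else -ly
yaw=np.arctan2(-ly[0],ly[1]);print("yaw",yaw,np.degrees(yaw))
X=np.array([np.cos(yaw),np.sin(yaw)]);Y=np.array([-X[1],X[0]])
print("head x extent",(box@X),"y",(box@Y))
q=P[100:230,165:285].reshape(-1,3);q=q[~np.isnan(q[:,0])]
a=q[(q[:,2]>.005)&(q[:,2]<.08)]
from itertools import product
px=a[:,:2]@X;py=a[:,:2]@Y
print("bed x",np.percentile(px,[0,.5,99.5,100]),"y",np.percentile(py,[0,.5,99.5,100]))
E
```

```text
head top ((0.6870848536491394, 0.06654424965381622), (0.22549322247505188, 0.08648782968521118), 79.175537109375) [[ 0.62343645 -0.03607504]
 [ 0.70838547 -0.05231752]
 [ 0.75073326  0.16916354]
 [ 0.66578424  0.18540601]]
yaw -0.18892255 -10.824465
head x extent [0.61911863 0.7056066  0.7056066  0.6191187 ] y [0.08164866 0.08164868 0.3071419  0.3071419 ]
bed x [0.40055364 0.44235448 0.70481884 0.77850121] y [0.00345358 0.01283505 0.30621773 0.36323386]
```

```bash
cat >> h.py <<'E'
YAW=-0.189;O=np.array([.606,.082])
X=np.array([np.cos(YAW),np.sin(YAW)]);Y=np.array([-X[1],X[0]])
def tobed(p): d=p[...,:2]-O; return np.stack([d@X,d@Y,p[...,2]],-1)
def toworld(x,y): return O+x*X+y*Y
def packers(t,s):
    for nm,im in (("top",t),("side",s)):
        B=tobed(pts(im)).reshape(-1,3);B=B[~np.isnan(B[:,0])]
        for ly in (-.078,-.026,.026,.078):
            a=B[(abs(B[:,1]-ly)<.015)&(B[:,0]>-.2)&(B[:,0]<.036)]
            if not len(a): continue
            tb=a[(a[:,2]>.012+.026)]
            pl=a[(a[:,2]>.012+.006)&(a[:,2]<.012+.026)]
            print(nm,"lane",ly,"tab n",len(tb), "x",np.round(np.percentile(tb[:,0],[2,50,98]),4) if len(tb) else None,"z98",np.round(np.percentile(tb[:,2],95),4) if len(tb) else None,"y",np.round(tb[:,1].mean(),4) if len(tb) else None,"plate z",np.round(np.percentile(pl[:,2],[25,50,75]),4),"x",np.round(np.percentile(pl[:,0],[1,99]),4))
E
python3 - <<'E'
from h import *
t=dict(np.load("top0.npz"));s=dict(np.load("side0.npz"))
packers(t,s)
B=tobed(pts(t))
# rib profile at x in -.125..-.11
q=B[100:230,165:285].reshape(-1,3);q=q[(q[:,0]>-.132)&(q[:,0]<-.122)]
q=q[np.argsort(q[:,1])];
for a in np.arange(-.13,.13,.005):
    k=q[(q[:,1]>=a)&(q[:,1]<a+.005)]
    if len(k):print(round(a+.0025,4),np.round(k[:,2].mean(),4),len(k),end=' | ')
E
```

```text
top lane -0.078 tab n 41 x [-0.1167 -0.1112 -0.1057] z98 0.0583 y -0.0783 plate z [0.028  0.0294 0.0308] x [-0.105   0.0214]
top lane -0.026 tab n 43 x [-0.1073 -0.1019 -0.0961] z98 0.0537 y -0.0264 plate z [0.0241 0.0254 0.0267] x [-0.0957  0.0308]
top lane 0.026 tab n 49 x [-0.1164 -0.11   -0.0332] z98 0.0619 y 0.0247 plate z [0.0324 0.0334 0.0346] x [-0.1047  0.0217]
top lane 0.078 tab n 42 x [-0.1137 -0.108  -0.1027] z98 0.0504 y 0.077 plate z [0.0203 0.0216 0.0228] x [-0.1029  0.0242]
side lane -0.078 tab n 49 x [-0.1217 -0.1166 -0.1091] z98 0.0575 y -0.0742 plate z [0.0295 0.0305 0.0315] x [-0.1201  0.0181]
side lane -0.026 tab n 41 x [-0.1113 -0.1075 -0.0984] z98 0.0535 y -0.0229 plate z [0.0256 0.0265 0.0275] x [-0.1106  0.0275]
side lane 0.026 tab n 64 x [-0.1207 -0.1171 -0.1075] z98 0.0608 y 0.029 plate z [0.0334 0.0344 0.0353] x [-0.12    0.0198]
side lane 0.078 tab n 43 x [-0.1176 -0.1142 -0.1045] z98 0.0501 y 0.0806 plate z [0.0217 0.0228 0.0237] x [-0.117   0.0217]
-0.1275 -0.0005 5 | -0.1225 -0.0004 6 | -0.1175 -0.0019 7 | -0.1125 0.0098 5 | -0.1075 0.0154 5 | -0.1025 
[... 153 characters left out ...]
107 8 | -0.0575 0.0156 5 | -0.0525 0.0181 6 | -0.0475 0.0136 6 | -0.0425 0.012 7 | -0.0375 0.0113 5 | -0.0325 0.011 5 | -0.0275 0.0131 8 | -0.0225 0.0128 6 | -0.0175 0.0115 4 | -0.0125 0.011 6 | -0.0075 0.0109 7 | -0.0025 0.0174 6 | 0.0025 0.0174 3 | 0.0075 0.0122 8 | 0.0125 0.0111 7 | 0.0175 0.0106 3 | 0.0225 0.0123 7 | 0.0275 0.012 8 | 0.0325 0.011 5 | 0.0375 0.0119 5 | 0.0425 0.0109 7 | 0.0475 0.0139 8 | 0.0525 0.0201 6 | 0.0575 0.0111 4 | 0.0625 0.0111 8 | 0.0675 0.011 5 | 0.0725 0.0105 5 | 0.0775 0.0105 7 | 0.0825 0.0108 6 | 0.0875 0.0101 6 | 0.0925 0.0126 6 | 0.0975 0.0133 10 | 0.1025 0.0186 4 | 0.1075 0.016 6 | 0.1125 0.0013 1 | 0.1175 -0.0012 7 | 0.1225 -0.0012 5 | 0.1275 -0.0001 5 |
```

```bash
cat >> h.py <<'E'
def plan(wps,st=None):
    """wps: list of (world x,y,z, tool yaw). prints shift in tool axes, twist"""
    from rig import sensors
    st=st or sensors.get_state()
    p=np.array(st["tool_pos"]);yw=st["eef_rot"][2]
    ex=np.array([np.cos(yw),np.sin(yw)]);ey=np.array([np.sin(yw),-np.cos(yw)])
    for w in wps:
        d=np.array(w[:3])-p
        dy=w[3]-yw; dy=(dy+np.pi)%(2*np.pi)-np.pi
        print(np.round([d[:2]@ex,d[:2]@ey,-d[2],-dy],4))
TY=YAW+np.pi/2
TABS={3:(-.078,-.1135),2:(-.026,-.1035),4:(.026,-.1125),1:(.078,-.110)}
E
python3 - <<'E'
from h import *
a=toworld(-.1135,-.0775);print(a,TY)
plan([(.30,-.5,.30,.5),(.48,-.2,.26,1.0),(*a,.22,TY),(*a,.107,TY)])
E
```

```text
[0.47996069 0.02720409] 1.3817963267948965
[ 0.1665 -0.1158  0.0029 -0.2491]
[ 0.4153 -0.3617  0.0429 -0.7491]
[ 0.4717 -0.5818  0.0829 -1.1309]
[ 0.4717 -0.5818  0.1959 -1.1309]
```

Emit:
carry_out([
  [0.05,-0.03,0,-0.1,0.5],
  [0.1,-0.07,0,-0.2,0.5],
  [0.155,-0.105,0,-0.35,0.5],
  [0.205,-0.145,0.01,-0.5,0.5],
  [0.255,-0.18,0.01,-0.65,0.5],
  [0.3,-0.22,0.02,-0.8,0.5],
  [0.345,-0.26,0.03,-0.95,0.5],
  [0.385,-0.305,0.03,-1.1,0.5],
  [0.415,-0.355,0.04,-1.131,0.5],
  [0.43,-0.41,0.04,-1.131,0.5],
  [0.445,-0.47,0.05,-1.131,0.5],
  [0.46,-0.53,0.06,-1.131,0.5],
  [0.472,-0.582,0.08,-1.131,0.5],
  [0.472,-0.582,0.08,-1.131,0.5],
  [0.472,-0.582,0.08,-1.131,0.5],
  [0.472,-0.582,0.08,-1.131,0.5],
], force=40)

```text
time_s: 2.1
tool_pos: [0.4807, 0.0254, 0.2241]
eef_rot: [3.141, 0.001, 1.379]
ft_force: [0.2, -0.3, 0.0]
finger_gap: 0.498
```

```bash
python3 - <<'E'
from h import *
from rig import sensors, imaging
s=sensors.get_state();print(np.round(s["tool_pos"],4),np.round(s["eef_rot"],3),np.round(s["ft_force"],2),s["finger_gap"],s["time_s"],np.round(s["joint_pos"],2))
im=imaging.get_image("side");cv2.imwrite("pics/s1.png",cv2.resize(im["color"][100:300,130:360,::-1],None,fx=3,fy=3))
a=toworld(-.1135,-.0775)
plan([(*a,.107,TY)])
E
```

```text
[0.4807 0.0254 0.2241] [3.141e+00 1.000e-03 1.379e+00] [ 0.23 -0.33  0.01] 0.49786566271217964 2.1 [ 0.35  0.31 -0.59  2.04  0.22  0.86 -0.55]
[ 0.0016 -0.001   0.1171 -0.0032]
```

View pics/s1.png

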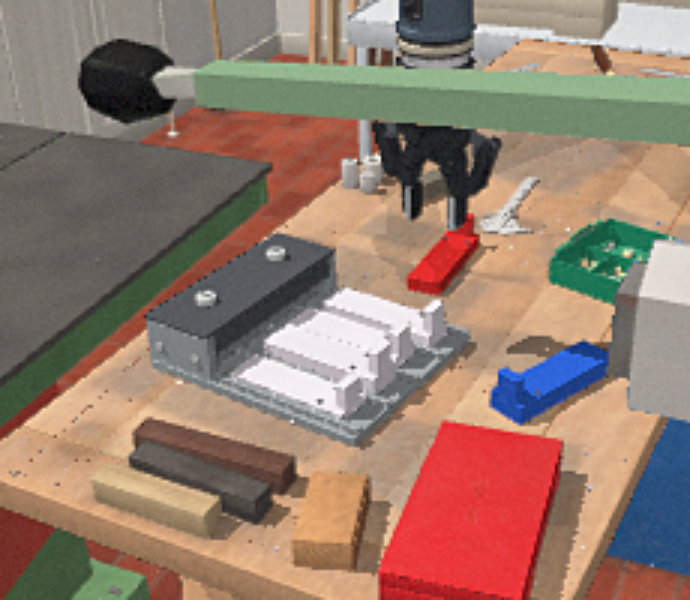

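Emit:
carry_out([
  [0.002,-0.001,0.04,0,0.5],
  [0.002,-0.001,0.08,0,0.5],
  [0.002,-0.001,0.105,0,0.5],
  [0.002,-0.001,0.115,0,0.5],
  [0.002,-0.001,0.115,0,0.5],
])

```text
time_s: 2.78
tool_pos: [0.4799, 0.0286, 0.1089]
eef_rot: [-3.141, 0.0, 1.381]
ft_force: [-0.3, -0.1, -0.4]
finger_gap: 0.496
```

```bash
python3 - <<'E'
from h import *
from rig import sensors, imaging
im=imaging.get_image("side");cv2.imwrite("pics/s2.png",cv2.resize(im["color"][150:260,170:310,::-1],None,fx=5,fy=5,interpolation=cv2.INTER_CUBIC))
E
```

```text
(no output)
```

View pics/s2.png

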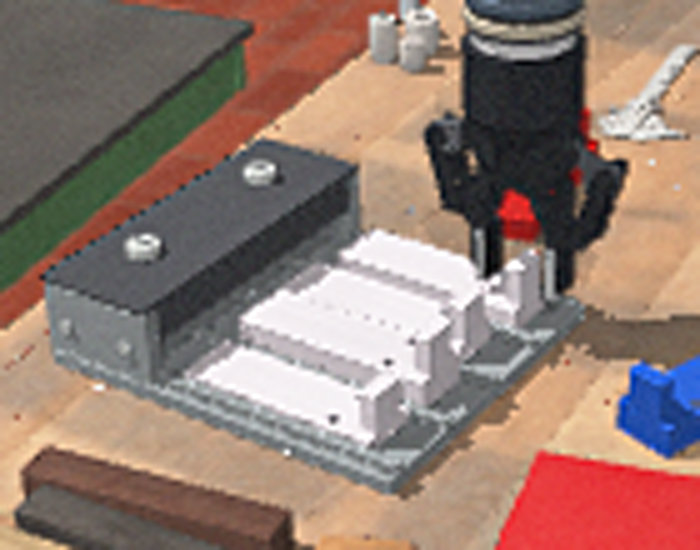

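Emit:
carry_out([
  [0,0,0,0,0.05],
  [0,0,0,0,0.0],
  [0,0,0,0,0.0],
  [0,0,0,0,0.0],
  [0,0,0,0,0.0],
  [0,0,0,0,0.0],
  [0,0,0,0,0.0],
], force=40)

```text
time_s: 3.7
tool_pos: [0.4805, 0.0292, 0.11]
eef_rot: [3.139, 0.0, 1.382]
ft_force: [-0.9, -0.2, 6.9]
finger_gap: 0.132
```

```bash
python3 - <<'E'
from h import *
from rig import sensors, imaging
s=sensors.get_state();print(s["ft_force"],s["moment"],tobed(np.array(s["tool_pos"])))
im=imaging.get_image("side");cv2.imwrite("pics/s3.png",cv2.resize(im["color"][150:260,170:310,::-1],None,fx=5,fy=5,interpolation=cv2.INTER_CUBIC))
E
```

```text
[-0.916239   -0.22341721  6.8792606 ] [-0.12511954  0.16452366 -0.06027455] [-0.1133024  -0.07544991  0.11001596]
```

View pics/s3.png

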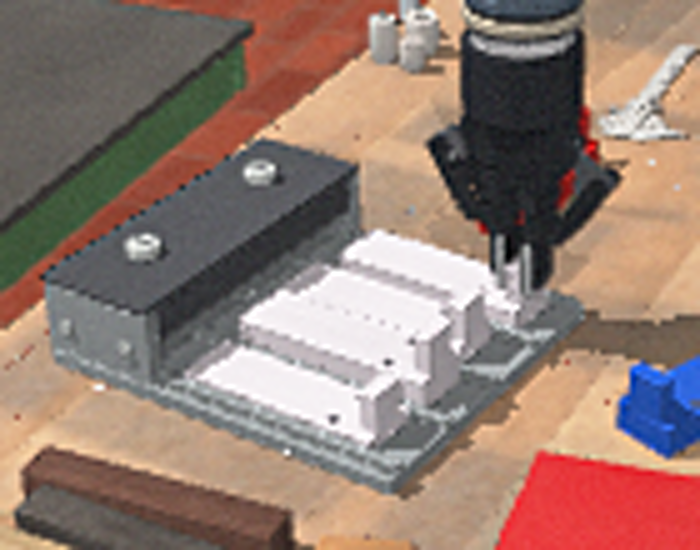

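Emit:
carry_out([
  [0,0.008,-0.001,0,0.0],
  [0,0.016,-0.001,0,0.0],
  [0,0.024,-0.001,0,0.0],
  [0,0.032,-0.001,0,0.0],
  [0,0.036,-0.001,0,0.0],
  [0,0.039,-0.001,0,0.0],
  [0,0.042,-0.001,0,0.0],
  [0,0.045,-0.001,0,0.0],
  [0,0.048,-0.001,0,0.0],
  [0,0.048,-0.001,0,0.0],
])

```text
time_s: 5.0
tool_pos: [0.527, 0.0203, 0.11]
eef_rot: [-3.141, 0.0, 1.382]
ft_force: [-3.0, 0.3, 5.3]
finger_gap: 0.13
```

```bash
cat >> h.py <<'E'
def st():
    from rig import sensors
    s=sensors.get_state();f=np.array(s["ft_force"])
    print("bed",np.round(tobed(np.array(s["tool_pos"])),4),"rpy",np.round(s["eef_rot"],3),"F bed",np.round([f[:2]@X,f[:2]@Y,f[2]],1),"M",np.round(s["moment"],2),"gap",round(s["finger_gap"],3),"t",s["time_s"])
E
python3 -c "
from h import *
st()"
```

```text
bed [-0.066  -0.0755  0.11  ] rpy [-3.141  0.     1.382] F bed [-3.  -0.3  5.3] M [ 0.16  0.74 -0.01] gap 0.13 t 5.0
```

Emit:
carry_out([
  [0,0.004,0,0,0.0],
  [0,0.008,0,0,0.0],
  [0,0.012,0,0,0.0],
  [0,0.016,0,0,0.0],
  [0,0.02,0,0,0.0],
  [0,0.024,0,0,0.0],
  [0,0.028,0,0,0.0],
  [0,0.028,0,0,0.0],
])

```text
time_s: 6.0
tool_pos: [0.5546, 0.015, 0.11]
eef_rot: [3.141, -0.0, 1.382]
ft_force: [-2.5, 0.9, 5.6]
finger_gap: 0.132
```

```bash
python3 -c "
from h import *
st()
from rig import imaging
im=imaging.get_image('side');cv2.imwrite('pics/s4.png',cv2.resize(im['color'][150:260,170:310,::-1],None,fx=5,fy=5,interpolation=cv2.INTER_CUBIC))"
```

```text
bed [-0.0379 -0.0755  0.11  ] rpy [ 3.141 -0.     1.382] F bed [-2.7  0.4  5.6] M [0.16 0.62 0.04] gap 0.132 t 6.0
```

View pics/s4.png

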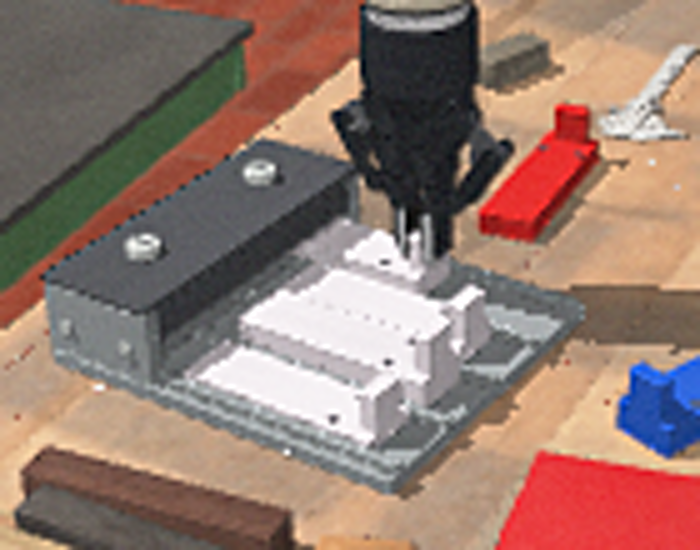

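Emit:
carry_out([
  [0,0.004,0,0,0.0],
  [0,0.008,0,0,0.0],
  [0,0.01,0,0,0.0],
  [0,0.012,0,0,0.0],
  [0,0.013,0,0,0.0],
])

```text
time_s: 6.68
tool_pos: [0.5651, 0.0131, 0.11]
eef_rot: [-3.137, 0.002, 1.382]
ft_force: [-10.6, 2.1, 13.3]
finger_gap: 0.127
```

```bash
python3 -c "
from h import *
st()"
```

```text
bed [-0.0272 -0.0754  0.11  ] rpy [-3.137e+00  2.000e-03  1.382e+00] F bed [-10.8   0.1  13.3] M [ 0.4   2.13 -0.05] gap 0.127 t 6.675
```

Emit:
carry_out([
  [0,-0.002,0,0,0.45],
  [0,-0.002,0,0,0.45],
  [0,-0.002,0,0,0.45],
  [0,-0.002,-0.03,0,0.5],
  [0,-0.002,-0.06,0,0.5],
  [0.05,-0.04,-0.06,0,0.5],
  [0.101,-0.088,-0.06,0,0.5],
  [0.101,-0.088,-0.06,0,0.5],
  [0.101,-0.088,-0.04,0,0.5],
  [0.101,-0.088,-0.04,0,0.5],
])

```text
time_s: 7.92
tool_pos: [0.4994, 0.1273, 0.1489]
eef_rot: [-3.14, 0.002, 1.381]
ft_force: [0.1, -0.4, -0.1]
finger_gap: 0.5
```

```bash
python3 -c "
from h import *
st()
from rig import imaging
t=imaging.get_image('top');s=imaging.get_image('side');packers(t,s)
cv2.imwrite('pics/s5.png',cv2.resize(s['color'][150:260,170:310,::-1],None,fx=5,fy=5,interpolation=cv2.INTER_CUBIC))"
```

```text
bed [-0.1132  0.0244  0.1489] rpy [-3.140e+00  2.000e-03  1.381e+00] F bed [ 0.2 -0.3 -0.1] M [-0.01 -0.01 -0.01] gap 0.5 t 7.925
top lane -0.078 tab n 1049 x [-0.199  -0.174  -0.0271] z98 0.5913 y -0.0773 plate z [0.0279 0.0293 0.0305] x [-0.0327  0.0354]
top lane -0.026 tab n 1356 x [-0.1962 -0.1417 -0.0869] z98 0.5398 y -0.0258 plate z [0.0239 0.0253 0.0266] x [-0.0957  0.0307]
top lane 0.026 tab n 980 x [-0.1638 -0.1074 -0.0495] z98 0.4655 y 0.0248 plate z [0.0321 0.0336 0.0347] x [-0.086   0.0221]
top lane 0.078 tab n 96 x [-0.1387 -0.115  -0.1029] z98 0.4193 y 0.0695 plate z [0.0203 0.0216 0.0228] x [-0.0455  0.0249]
side lane -0.078 tab n 42 x [-0.1996 -0.0353 -0.0251] z98 0.587 y -0.0765 plate z [0.0291 0.0302 0.0315] x [-0.0364  0.0343]
side lane -0.026 tab n 379 x [-0.1999 -0.187  -0.1074] z98 0.5426 y -0.0224 plate z [0.0254 0.0265 0.0275] x [-0.1112  0.0279]
side lane 0.026 tab n 2047 x [-0.1791 -0.1472 -0.0588] z98 0.4599 y 0.0281 plate z [0.0336 0.0345 0.0352] x [-0.1205  0.0194]
side lane 0.078 tab n 417 x [-0.1482 -0.1272 -0.1071] z98 0.4164 y 0.0726 plate z [0.0216 0.0228 0.0237] x [-0.1171  0.0219]
```

View pics/s5.png

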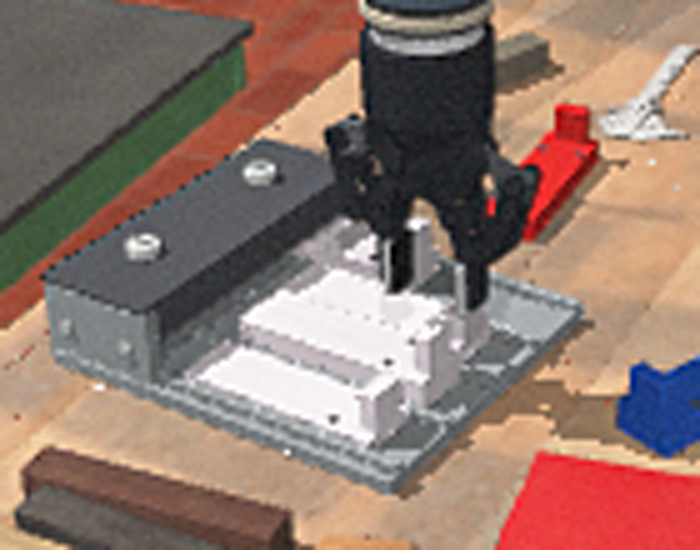

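Emit:
carry_out([
  [0,0,0.02,0,0.5],
  [0,0,0.033,0,0.5],
  [0,0,0.033,0,0.5],
  [0,0,0.033,0,0.0],
  [0,0,0.033,0,0.0],
  [0,0,0.033,0,0.0],
  [0,0,0.033,0,0.0],
  [0,0,0.033,0,0.0],
  [0,0,0.033,0,0.0],
])

```text
time_s: 9.15
tool_pos: [0.5003, 0.1284, 0.1177]
eef_rot: [3.14, -0.0, 1.382]
ft_force: [-0.3, -0.8, 6.3]
finger_gap: 0.126
```

```bash
python3 -c "
from h import *
st()
from rig import imaging
s=imaging.get_image('side')
cv2.imwrite('pics/s6.png',cv2.resize(s['color'][150:260,170:310,::-1],None,fx=5,fy=5,interpolation=cv2.INTER_CUBIC))"
```

```text
bed [-0.1125  0.0257  0.1177] rpy [ 3.14  -0.     1.382] F bed [-0.1 -0.9  6.3] M [ 0.    0.11 -0.05] gap 0.126 t 9.15
```

View pics/s6.png

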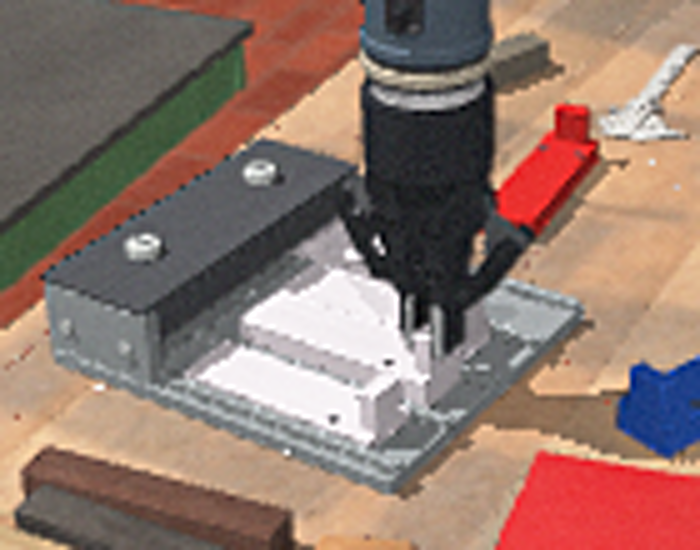

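Emit:
carry_out([
  [0,0.008,0,0,0.0],
  [0,0.016,0,0,0.0],
  [0,0.024,0,0,0.0],
  [0,0.031,0,0,0.0],
  [0,0.035,0,0,0.0],
  [0,0.038,0,0,0.0],
  [0,0.041,0,0,0.0],
  [0,0.043,0,0,0.0],
  [0,0.044,0,0,0.0],
])

```text
time_s: 10.32
tool_pos: [0.541, 0.1213, 0.1177]
eef_rot: [-3.138, 0.001, 1.383]
ft_force: [-7.4, 1.7, 11.5]
finger_gap: 0.129
```

```bash
python3 -c "
from h import *
st()"
```

```text
bed [-0.0712  0.0264  0.1177] rpy [-3.138e+00  1.000e-03  1.383e+00] F bed [-7.6  0.2 11.5] M [ 0.28  1.52 -0.03] gap 0.129 t 10.325
```

Emit:
carry_out([
  [0,0.002,0,0,0.0],
  [0,0.004,0,0,0.0],
  [0,0.006,0,0,0.0],
  [0,0.006,0,0,0.0],
])

```text
time_s: 10.82
tool_pos: [0.5472, 0.1201, 0.1177]
eef_rot: [-3.139, 0.0, 1.383]
ft_force: [-5.6, 1.0, 11.3]
finger_gap: 0.129
```

```bash
python3 -c "
from h import *
st()
from rig import imaging
s=imaging.get_image('side')
cv2.imwrite('pics/s7.png',cv2.resize(s['color'][150:260,170:310,::-1],None,fx=5,fy=5,interpolation=cv2.INTER_CUBIC))"
```

```text
bed [-0.0649  0.0264  0.1177] rpy [-3.139  0.     1.383] F bed [-5.7 -0.1 11.3] M [ 0.3   1.26 -0.03] gap 0.129 t 10.825
```

View pics/s7.png

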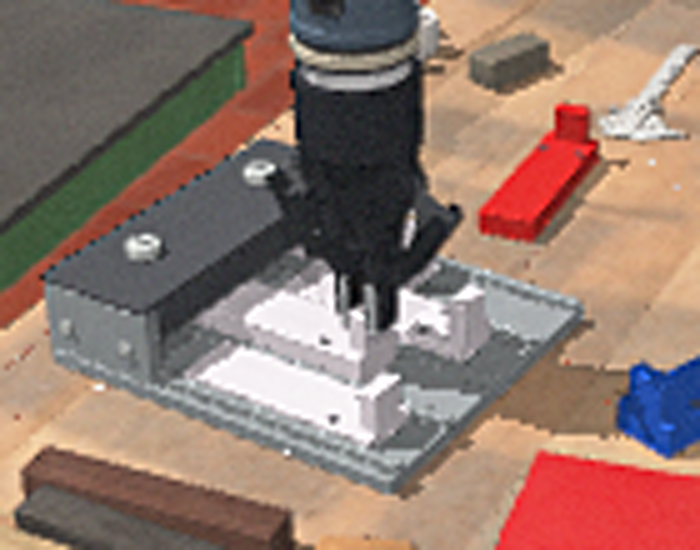

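Emit:
carry_out([
  [0,0.006,0,0,0.0],
  [0,0.012,0,0,0.0],
  [0,0.018,0,0,0.0],
  [0,0.024,0,0,0.0],
  [0,0.03,0,0,0.0],
  [0,0.034,0,0,0.0],
  [0,0.036,0,0,0.0],
  [0,0.038,0,0,0.0],
  [0,0.04,0,0,0.0],
  [0,0.04,0,0,0.0],
])

```text
time_s: 12.12
tool_pos: [0.5843, 0.1134, 0.1177]
eef_rot: [-3.134, 0.002, 1.384]
ft_force: [-12.2, 1.8, 14.2]
finger_gap: 0.125
```

```bash
python3 -c "
from h import *
st()
from rig import imaging
s=imaging.get_image('side')
cv2.imwrite('pics/s8.png',cv2.resize(s['color'][150:260,170:310,::-1],None,fx=5,fy=5,interpolation=cv2.INTER_CUBIC))"
```

```text
bed [-0.0272  0.0267  0.1177] rpy [-3.134e+00  2.000e-03  1.384e+00] F bed [-12.3  -0.5  14.2] M [ 0.42  2.41 -0.03] gap 0.125 t 12.125
```

View pics/s8.png

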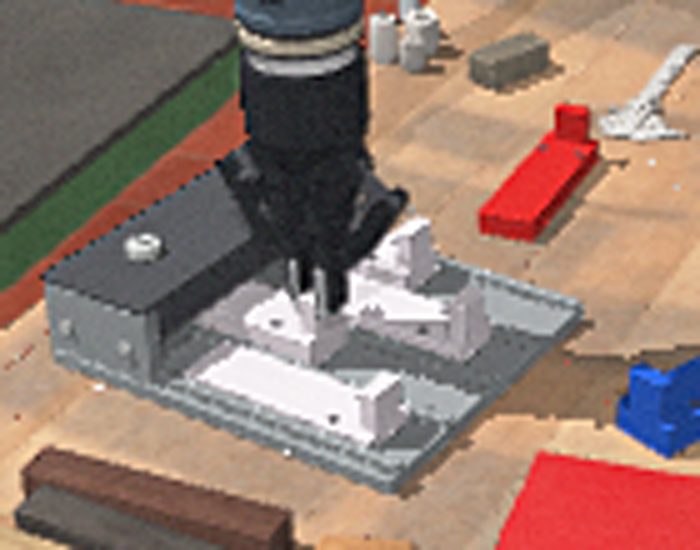

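Emit:
carry_out([
  [0,-0.002,0,0,0.45],
  [0,-0.002,0,0,0.45],
  [0,-0.002,0,0,0.45],
  [0,-0.003,-0.03,0,0.5],
  [0,-0.003,-0.055,0,0.5],
  [-0.05,-0.003,-0.055,0,0.5],
  [-0.102,-0.003,-0.055,0,0.5],
  [-0.102,-0.003,-0.055,0,0.5],
  [-0.102,-0.003,-0.02,0,0.5],
  [-0.102,-0.003,0.007,0,0.5],
  [-0.102,-0.003,0.007,0,0.5],
  [-0.102,-0.003,0.007,0,0],
  [-0.102,-0.003,0.007,0,0],
  [-0.102,-0.003,0.007,0,0],
  [-0.102,-0.003,0.007,0,0],
  [-0.102,-0.003,0.007,0,0],
  [-0.102,-0.003,0.007,0,0],
])

```text
time_s: 14.3
tool_pos: [0.5648, 0.0127, 0.1111]
eef_rot: [-3.14, 0.0, 1.382]
ft_force: [-4.5, 1.7, 3.1]
finger_gap: 0.13
```

```bash
python3 -c "
from h import *
st()
from rig import imaging
s=imaging.get_image('side')
cv2.imwrite('pics/s9.png',cv2.resize(s['color'][150:260,170:310,::-1],None,fx=5,fy=5,interpolation=cv2.INTER_CUBIC))"
```

```text
bed [-0.0275 -0.0758  0.1111] rpy [-3.14   0.     1.382] F bed [-4.7  0.8  3.1] M [0.3  1.07 0.02] gap 0.13 t 14.3
```

View pics/s9.png

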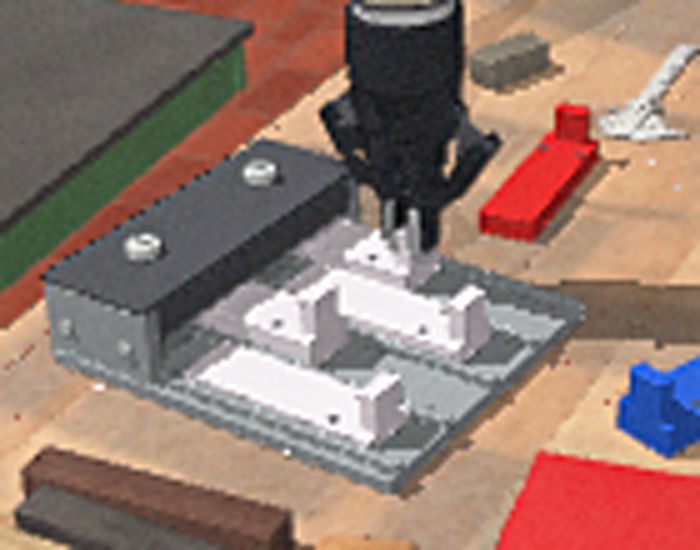

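Gripped packer_3 again; drawing it back 90 mm (origin to about -54 mm).

Emit:
carry_out([
  [0,-0.008,0,0,0],
  [0,-0.018,0,0,0],
  [0,-0.028,0,0,0],
  [0,-0.038,0,0,0],
  [0,-0.048,0,0,0],
  [0,-0.058,0,0,0],
  [0,-0.068,0,0,0],
  [0,-0.078,0,0,0],
  [0,-0.086,0,0,0],
  [0,-0.09,0,0,0],
  [0,-0.09,0,0,0],
  [0,-0.09,0,0,0.45],
  [0,-0.09,0,0,0.45],
  [0,-0.09,0,0,0.45],
  [0,-0.09,-0.03,0,0.5],
  [0,-0.09,-0.08,0,0.5],
  [-0.06,-0.09,-0.13,0,0.5],
  [-0.12,-0.09,-0.15,0,0.5],
  [-0.18,-0.09,-0.15,0,0.5],
  [-0.18,-0.09,-0.15,0,0.5],
])

```text
time_s: 16.85
tool_pos: [0.4422, -0.1526, 0.2599]
eef_rot: [-3.141, 0.002, 1.374]
ft_force: [-0.1, 0.9, 0.4]
finger_gap: 0.502
```

```bash
python3 -c "
from h import *
st()
from rig import imaging
t=imaging.get_image('top');s=imaging.get_image('side');packers(t,s)
a=cv2.resize(t['color'][90:235,160:290,::-1],(400,446));b=cv2.resize(s['color'][165:260,165:275,::-1],(400,346));b=cv2.copyMakeBorder(b,0,100,0,0,0)
cv2.imwrite('pics/s10.png',np.hstack([a,b]))"
```

```text
bed [-0.1168 -0.2612  0.2599] rpy [-3.141e+00  2.000e-03  1.374e+00] F bed [-0.3  0.9  0.4] M [ 0.05 -0.    0.03] gap 0.502 t 16.85
top lane -0.078 tab n 43 x [-0.1199 -0.1139 -0.1085] z98 0.058 y -0.0783 plate z [0.0281 0.0293 0.0306] x [-0.1078  0.0186]
top lane -0.026 tab n 43 x [-0.1073 -0.1018 -0.0961] z98 0.0535 y -0.0264 plate z [0.0242 0.0254 0.0268] x [-0.0955  0.0307]
top lane 0.026 tab n 52 x [-0.033  -0.0269  0.0029] z98 0.062 y 0.0262 plate z [0.0321 0.0334 0.0345] x [-0.0329  0.0351]
top lane 0.078 tab n 43 x [-0.1137 -0.1082 -0.1027] z98 0.051 y 0.0767 plate z [0.0202 0.0214 0.0226] x [-0.1029  0.0244]
side lane -0.078 tab n 48 x [-0.1233 -0.12   -0.1115] z98 0.0572 y -0.0751 plate z [0.0296 0.0305 0.0314] x [-0.1231  0.0138]
side lane -0.026 tab n 42 x [-0.1109 -0.1066 -0.0985] z98 0.053 y -0.0231 plate z [0.0258 0.0266 0.0275] x [-0.1105  0.0292]
side lane 0.026 tab n 61 x [-0.0368 -0.0336 -0.0244] z98 0.0614 y 0.0298 plate z [0.033  0.0341 0.0353] x [-0.0363  0.0349]
side lane 0.078 tab n 42 x [-0.117  -0.1136 -0.104 ] z98 0.0496 y 0.0805 plate z [0.0217 0.0226 0.0238] x [-0.1166  0.0225]
```

View pics/s10.png

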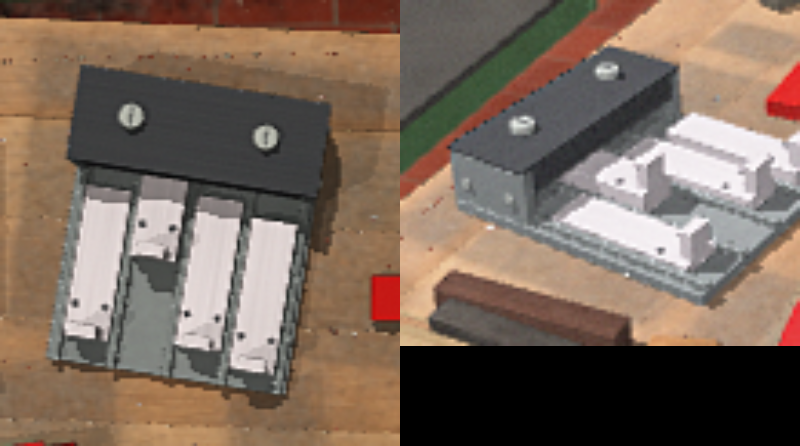

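```bash
python3 -c "
from h import *
st()
from rig import robot
print(robot.finish_job())"
```

```text
bed [-0.1166 -0.2579  0.2595] rpy [-3.141  0.     1.378] F bed [0.5 0.8 0.3] M [ 0.02 -0.04 -0.05] gap 0.504 t 16.95
the job is handed in; nothing more can be done
None
```

The thickest packer that slides fully in is packer_4 (22 mm). It is home under the head, the other three are drawn back, and I handed the job in at about 17 s.

**What I did:** packer_3 (18 mm) passed the bar and reached the end stop, so I tried packer_4. It also passed, with a brief 6–8 N as it entered the sprung pad, and stopped hard at the same place. I left it there and pulled packer_3 back out. I did not move packer_1 or packer_2, and the arm did not go near the calipers, sanding block, whetstone or the red and blue look-alikes.

**Last checks (two cameras):**

| Packer | Origin at bed x | Required |
|---|---|---|
| packer_4 | about +36 mm | above +30 mm |
| packer_3 | about -53 mm | -110 to -30 mm |
| packer_1 | about -46 mm | -110 to -30 mm |
| packer_2 | about -40 mm | -110 to -30 mm |

- **Flatness:** the plate heights have not changed since the start, so all four lie flat.
- **Robot:** the arm is clear of everything.
- **Camera disagreement:** the two cameras differ by 3–5 mm along the lanes, which is smaller than every margin above.
- **Not measured directly:** I could not read the pad's force on packer_4 once released. I infer it from the drag felt as it went in.

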